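# Tip the dried-fish blocks from the tasting tray into the carton

## Task

Pack up the tasting tray: carry it by its bar to the open cardboard carton and tip it so that all three dried-fish blocks slide off its open front into the carton, without touching the blocks with the gripper. Then set the empty tray back upright on the grey mat, let go of it, and leave the jars and other goods where they stand.

Things in the scene. Friction and masses are not known exactly. Their poses are not given: they have to be found in the camera images.
- tray: light wooden tray, 170 mm long (x), 155 mm wide (y), floor and walls 6 mm thick, walls 33 mm high at both sides and the back (+x); the front (-x) is open, pieces slide off there. A carrying bar over its middle runs across along y, held by an upright on each side; total height 108 mm. Origin: centre of underside. 0.3 kg. Starts level on the mat, open front roughly towards the robot
- tray_bar (a point): centre of the tray's carrying bar, 96 mm above the tray's underside: bar 18 mm thick (tray x), 24 mm high (z), 143 mm free between the uprights (tray y); 60 mm clear below it to the tops of the blocks; gripped from above with the fingers closing along the tray's x. Axes as the tray
- tray_lip (a point): middle of the open front edge of the tray's floor: 85 mm along -x from the tray's origin, on the 6 mm high floor surface. Axes as the tray
- block0: dark brown hard dried-fish block, 70 mm long (x), 32 mm wide (y), 24 mm high, 60 g, ends stepped narrower (22 mm wide, 18 mm high); origin at the centre of its underside; starts lying on the tray's floor, on its right-hand (-y) side, long side roughly along the tray's x
- block1: dark brown hard dried-fish block, 70 mm long (x), 32 mm wide (y), 24 mm high, 60 g, ends stepped narrower (22 mm wide, 18 mm high); origin at the centre of its underside; starts lying on the tray's floor, in the middle, long side roughly along the tray's x
- block2: dark brown hard dried-fish block, 70 mm long (x), 32 mm wide (y), 24 mm high, 60 g, ends stepped narrower (22 mm wide, 18 mm high); origin at the centre of its underside; starts lying on the tray's floor, on its left-hand (+y) side, long side roughly along the tray's x
- carton: open cardboard carton, 210 mm (x) by 240 mm (y), 90 mm high, walls and floor 5 mm, fixed to the table; origin at the centre of its underside
- mat: flat grey table mat, 240 mm (x) by 210 mm (y), 4 mm thick, fixed to the table; origin at the centre of its underside
- jar0: spice jar, 42 mm diameter, 95 mm high, dark grey cap, loose bystander, origin at the centre of its underside
- jar1: spice jar, 42 mm diameter, 95 mm high, dark grey cap, loose bystander, origin at the centre of its underside
- jar2: spice jar, 42 mm diameter, 95 mm high, dark grey cap, loose bystander, origin at the centre of its underside
- pot: squat dark jar, 64 mm diameter, 70 mm high, black cap, loose bystander, origin at the centre of its underside
- teabox: tea box, 60 x 100 x 70 mm, loose bystander, origin at the centre of its underside
- cup: white tea cup, 72 mm diameter at the rim, 65 mm high, loose bystander, origin at the centre of its underside
Things that resemble listed ones, but are neither listed nor needed, are in the scene too. What is shaped like the block1 but orange or red is not meant.

How it is judged:
On the way, in this order (a step that is already met when the one before it is completed fails the run):
1. the tray is lifted at least 50 mm clear of the table (height (world z) of tray above 0.05 m), for 0.2 s.
2. all three blocks lie in the carton (x of block0 in the frame of carton between -0.102 and 0.102 m and y of block0 in the frame of carton between -0.117 and 0.117 m and z of block0 in the frame of carton between 0 and 0.075 m and x of block1 in the frame of carton between -0.102 and 0.102 m and y of block1 in the frame of carton between -0.117 and 0.117 m and z of block1 in the frame of carton between 0 and 0.075 m and x of block2 in the frame of carton between -0.102 and 0.102 m and y of block2 in the frame of carton between -0.117 and 0.117 m and z of block2 in the frame of carton between 0 and 0.075 m), for 0.2 s.
At the end, for the whole second after the job is handed in: All three blocks lie inside the carton, undersides less than 75 mm above its bottom; the released tray stands on the mat, level within 0.08 rad, underside below 12 mm, centre within 50 mm of the mat's centre along each of the mat's sides; all at rest (all of step 2 and linear speed of each of block0, block1, block2, tray below 0.03 m/s and angle between tray's own z axis and vertical below 0.08 rad and height (world z) of tray between -0.002 and 0.012 m and x of tray in the frame of mat between -0.05 and 0.05 m and y of tray in the frame of mat between -0.05 and 0.05 m); the robot touches nothing.
It fails at once if a block is touched by the gripper (more than 1 N) (contact force between the fingers and block0 above 1 N or contact force between the fingers and block1 above 1 N or contact force between the fingers and block2 above 1 N).
It fails at once if a bystander is moved by more than 30 mm or tipped over (distance of any of jar0, jar1, jar2, pot, teabox, cup from where it was at the start of the episode above 0.03 m or angle between any of jar0, jar1, jar2, pot, teabox, cup's own z axis and vertical above 0.4 rad).
It also fails if it takes over 67 s, if anything falls off the work surface, if the arm or the gripper's body presses on something with over 40 N, if the wrist force passes 120 N, or if a joint passes its speed limit or range.

## Robot

A 6-joint arm with a two-finger parallel gripper is mounted at the origin on the work surface. World frame = base frame: x ahead of the robot, y to its left, z up, the work surface at z = 0. Lengths are in m, angles in rad, forces in N, time in s.
With the tool pointing down it reaches from about 0.375 to 0.975 m from the base axis. Payload 3.8 kg.
Tool frame: the origin (TCP) lies at the centre of the arm's flange, where the gripper is bolted on; the fingertips stand 173 mm ahead of it and the grasp point (between the pads) lies 155 mm ahead of it (bot.tip_reach is the distance from the TCP to the fingertips, in m); z points along the fingers, y is the line along which they close (so a half turn about z gives the same grasp; the last joint's range is limited). The gripper opens to 85 mm and grips with 20 to 120 N. Pads are 22 mm wide; open, the fingers measure 114 mm over their backs; the gripper's body (76 mm by 85 mm) begins 54 mm behind the grasp point. The pads swing forward as they close: fully open they stand 13 mm farther back than shut.
Start: joints at [-1.201, 0.264, 1.604, -0, 1.274, -0.037], TCP at [0.267, -0.62, 0.405] pointing down, gripper open.
Joint ranges: [-2.63, 2.63], [-0.94, 2.18], [0.31, 2.57], [-1.31, 4.45], [0, 2.66], [-2.55, 2.55]. Speed limits (rad/s): [2.57, 2.57, 3.14, 3.14, 3.14, 3.14].

## Interface

Orientations are given as a rotation vector (axis times angle).
In Python, from workcell import bot gives the robot as it stands.
- The arm moves only by the tool drive_tool, never from a script. Its arguments are lists of equal length, an entry for each row: "claw": the finger opening in mm, from 0 to 85.4; "slide": the shift along the world's x, y, z each as a share of 0.5 m, from -1 to 1, a list of three; "yaw": the turn about the world's z as a share of 180 degrees, from -1 to 1. A call has 1 to 8 rows; each row is the pose to reach, as a shift and turn from the pose commanded when the call began, turning the shorter way round; what a row does not reach only later rows make up. A row lasts 1/12 s, in which the tool goes at most 41.7 mm and 7.16 degrees, less where a joint would pass 70% of its speed; a pose out of reach is approached as far as the arm can. A call with a number of a shift or a turn outside -1 to 1 is refused whole. A call with a gripper value outside its range is refused whole. The fingers move at their own pace and stop on an object; "newtons" is the grip in N (left out, the last holds). Time passes only in rows, so rows that repeat a pose let the fingers close. It gives the time, the measured TCP pose, the force, the opening and the grip force at its end, in the units of the state.
- bot.read_state(): the state, without advancing time (a new reading comes with each control period).
- bot.read_camera(name): name is "scene" or "top"; returns a dict with "color" (420x560x3 uint8, red, green, blue), "depth" (420x560 float32, m along the optical axis (not along the pixel's ray), 0 where there is no reading), "mtx" (3x3 intrinsics, pixels), "eye" and "rotation" of the camera in the world. Camera axes: x right, y up, looking along -z (the intrinsics and any distortion apply to the point x, -y, -z); pixel columns grow to the right and rows downward; lengths in m; the calibration is good to about 2 mm. A picture is of the moment at which its call begins.
- bot.finish_job(): hands the job in; it is judged then, once.
The state is a dict: "time": time; "q": joint angles; "joint_vel": joint speeds; "joint_torque": joint torques, N m; "tool_pos": TCP position; "tcp_rot": TCP orientation; "wrist_force": force on the tool from outside, world axes, zero at the start; "torque": the same for the moment, N m; "width": opening from 0.0 (shut) to 1.0 (fully open); "grip_force": force on a finger pad.
Only numpy, scipy, OpenCV 4.12 (cv2) and the standard library are available. Lean on these libraries where they do the work, as an engineer would, in place of code of your own. Each camera call takes 0.05 s, during which the arm holds its last target. There are 200 camera calls.

## Working session

There is one attempt and no reset: what is moved stays moved. The work goes in short steps, Python scripts to look and compute and a tool call to move; the robot and the scene stay as the last step left them, time stands still between calls to the robot, and variables do not carry over. Pictures are saved under pics/ and viewed, at most 10 in all, crops included, and the job is handed in when it is done.

Besides the shell and the picture viewer there is one more tool, called after "Request:" as name(argument=value, ...) on one line, values as JSON. drive_tool: Moves the arm, as the interface text tells. Shift numbers are shares of 0.5 m and turn numbers shares of 180 degrees, none past 1 either way. Its arguments: {"type":"object","properties":{"claw":{"type":"array","items":{"type":"number"}},"slide":{"type":"array","items":{"type":"array","items":{"type":"number"}}},"yaw":{"type":"array","items":{"type":"number"}},"newtons":{"type":"number"}},"required":["claw","slide","yaw"]}

```bash
mkdir -p pics; cat > h.py <<'E'
import numpy as np, cv2
from workcell import bot
def cloud(c):
    K=np.array(c["mtx"]);d=c["depth"];v,u=np.mgrid[:d.shape[0],:d.shape[1]]
    p=np.stack([(u-K[0,2])/K[0,0]*d,-(v-K[1,2])/K[1,1]*d,-d],-1)
    return p@np.array(c["rotation"]).T+np.array(c["eye"])
def snap(n,f):
    c=bot.read_camera(n);cv2.imwrite("pics/"+f,cv2.resize(c["color"][:,:,::-1],(800,600)));return c,cloud(c)
E
python3 - <<'E'
from h import *
for n in("scene","top"):
    c,p=snap(n,n+"0.png");np.savez(n+"0.npz",p=p,d=c["depth"],col=c["color"]);print({k:c[k] for k in c if k not in("color","depth")})
print(bot.read_state())
E
```

```text
Traceback (most recent call last):
  File "h.py", line 8, in snap
    c=bot.read_camera(n);cv2.imwrite("pics/"+f,cv2.resize(c["color"][:,:,::-1],(800,600)));return c,cloud(c)
                                                                                                    ~~~~~^^^
  File "h.py", line 6, in cloud
    return p@np.array(c["rotation"]).T+np.array(c["eye"])
           ~~~~~~~~~~~~~~~~~~~~~~~~~~~^~~~~~~~~~~~~~~~~~~
ValueError: operands could not be broadcast together with shapes (420,560) (3,)
```

```bash
sed -i 's/np.array(c\["rotation"\]).T/cv2.Rodrigues(np.array(c["rotation"],float))[0].T/' h.py
python3 - <<'E'
from h import *
for n in("scene","top"):
    c,p=snap(n,n+"0.png");np.savez(n+"0.npz",p=p,d=c["depth"],col=c["color"]);print({k:c[k] for k in c if k not in("color","depth")})
print(bot.read_state())
E
```

```text
{'mtx': array([[379.80451363,   0.        , 281.32299004],
       [  0.        , 379.80451363, 209.73092748],
       [  0.        ,   0.        ,   1.        ]]), 'eye': array([1.03428376, 0.57515851, 0.91616596]), 'rotation': array([0.34009125, 0.87849606, 2.29364119])}
{'mtx': array([[423.8680078 ,   0.        , 281.22396156],
       [  0.        , 423.8680078 , 208.53433241],
       [  0.        ,   0.        ,   1.        ]]), 'eye': array([0.36332829, 0.02498016, 1.32484859]), 'rotation': array([ 0.13230652, -0.11510162, -1.56554491])}
{'time': 0.15, 'q': array([-1.20093106e+00,  2.64600801e-01,  1.60510748e+00, -1.08230079e-05,
        1.27369416e+00, -3.69169277e-02]), 'joint_vel': array([-0.00051386, -0.00283096, -0.00356585, -0.0014351 , -0.00101038,
       -0.00180545]), 'joint_torque': array([ 5.84262962e-04, -5.15906382e+01, -3.67959201e+01,  1.07059680e-04,
        8.10481142e-03,  1.35675398e-05]), 'tool_pos': array([ 0.26695471, -0.61966886,  0.40360831]), 'tcp_rot': array([-3.07508841e+00, -6.34220312e-01,  4.86819575e-04]), 'wrist_force': array([-0.36552453,  1.22868197,  0.43169171]), 'torque': array([ 0.01994893,  0.04091674, -0.03556173]), 'grip_force': 0.0, 'width': 0.999485133123827}
```

View pics/top0.png

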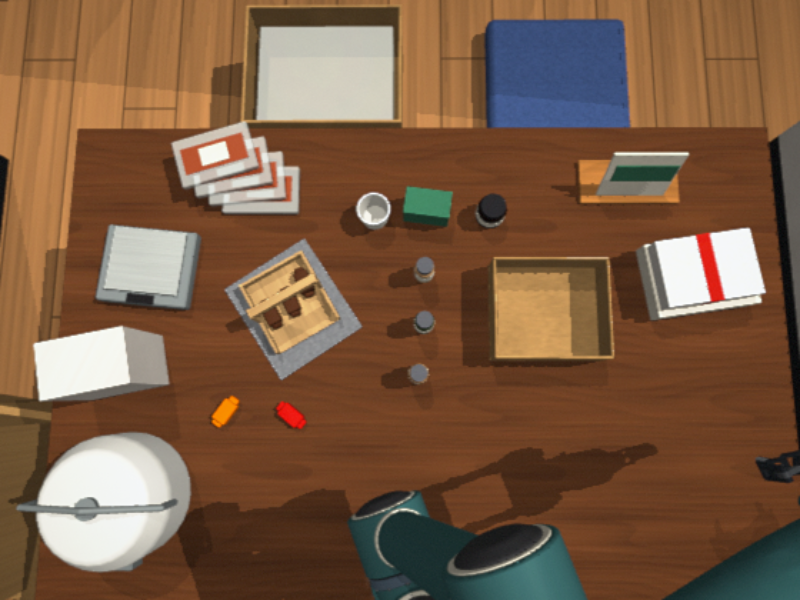

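View pics/scene0.png

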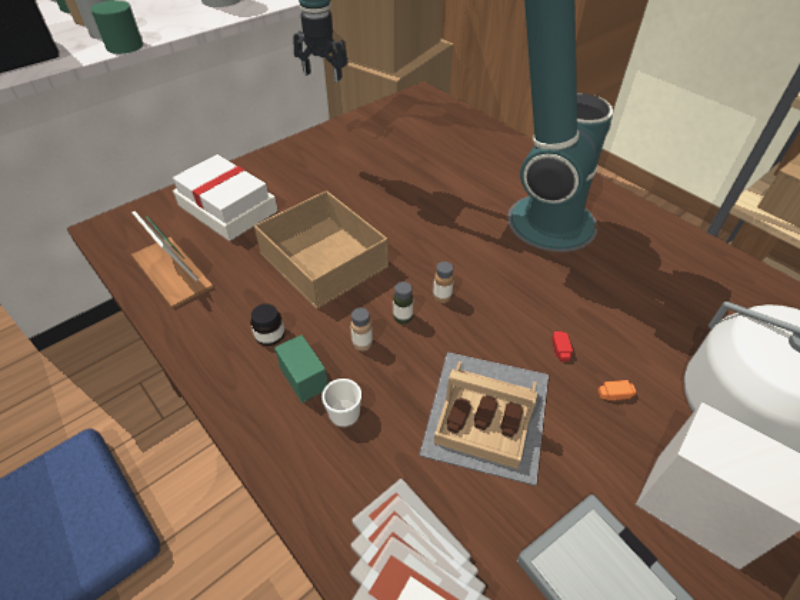

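```bash
python3 - <<'E'
from h import *
for n in("top","scene"):
    z=np.load(n+"0.npz");p=z["p"].reshape(-1,3);v=(z["d"].ravel()>0);p=p[v];c=z["col"].reshape(-1,3)[v].astype(float)
    print(n,"table",np.median(p[(abs(p[:,0]-.4)<.03)&(abs(p[:,1]+.05)<.05)][:,2]))
    def rect(m,t):
        q=p[m].astype(np.float32);r=cv2.minAreaRect(q[:,:2].copy());print(t,m.sum(),"c",np.round(r[0],4),"size",np.round(r[1],4),"ang",round(r[2],2),"z",np.round(np.percentile(q[:,2],[5,50,95]),4))
    X,Y,Z=p.T
    tr=(X>.4)&(X<.75)&(Y>.13)&(Y<.45)
    rect(tr&(Z>.104)&(Z<.12),"bar")
    rect(tr&(Z>.034)&(Z<.042),"walls")
    rect(tr&(Z>.008)&(Z<.12),"tray")
    rect(tr&(Z>.002)&(Z<.12)&(abs(c[:,0]-c[:,2])<12)&(c[:,0]>80),"mat")
    ca=(X>.35)&(X<.7)&(Y>-.42)&(Y<-.08)
    rect(ca&(Z>.083)&(Z<.096),"cartonrim")
    hi=(X>.3)&(X<.85)&(Y>-.1)&(Y<.2)&(Z>.06)&(Z<.1)
    rect(ca&(Z>.02)&(Z<.096),"carton")
E
```

```text
top table 0.001699985930368575
bar 366 c [0.5617 0.283 ] size [0.0219 0.1548] ang 30.27 z [0.1073 0.1131 0.117 ]
walls 410 c [0.5629 0.2836] size [0.1703 0.1547] ang 30.38 z [0.0343 0.0371 0.0409]
tray 3116 c [0.575  0.2871] size [0.3461 0.3101] ang 0.12 z [0.0085 0.0139 0.1135]
mat 1741 c [0.5867 0.2285] size [0.2394 0.3387] ang 33.52 z [0.0026 0.0057 0.01  ]
cartonrim 615 c [ 0.5424 -0.2713] size [0.209  0.2421] ang 0.08 z [0.0849 0.0907 0.0946]
carton 1667 c [ 0.5418 -0.2713] size [0.2419 0.2101] ang 89.91 z [0.0244 0.0688 0.0935]
scene table -0.00025021589926688126
bar 465 c [0.5629 0.2855] size [0.0228 0.1542] ang 30.32 z [0.1056 0.1108 0.1134]
walls 465 c [0.6007 0.2212] size [0.1722 0.3031] ang 30.63 z [0.0342 0.0357 0.0391]
tray 3187 c [0.5842 0.2202] size [0.2051 0.3183] ang 29.68 z [0.0086 0.0312 0.1115]
mat 1886 c [0.5893 0.2282] size [0.2404 0.3396] ang 33.86 z [0.0022 0.0038 0.0065]
cartonrim 477 c [ 0.5433 -0.2695] size [0.2131 0.245 ] ang 0.38 z [0.0835 0.0877 0.091 ]
carton 2772 c [ 0.5439 -0.2692] size [0.2142 0.246 ] ang 0.38 z [0.0244 0.06   0.0889]
```

```bash
python3 - <<'E'
from h import *
a=cv2.imread("pics/top0.png")[230:390,210:370];b=cv2.imread("pics/scene0.png")[340:490,410:560]
cv2.imwrite("pics/c.png",np.hstack([cv2.resize(a,(400,400),interpolation=2),cv2.resize(b,(400,400),interpolation=2)]))
E
```

```text
(no output)
```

View pics/c.png

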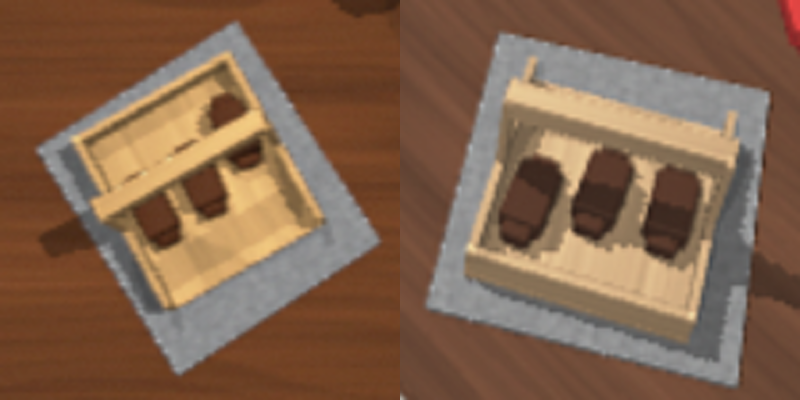

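Request:
drive_tool(claw=[85,85,85,85,85,85,85,85], slide=[[0.2,0.62,0],[0.2,0.62,0],[0.2,0.62,0],[0.2,0.62,0],[0.2,0.62,0],[0.2,0.62,0],[0.2,0.62,0],[0.2,0.62,0]], yaw=[0.27,0.27,0.27,0.27,0.27,0.27,0.27,0.27])

```text
time: 0.82
tool_pos: [0.3671, -0.3073, 0.4043]
tcp_rot: [-2.538, -1.85, -0.001]
wrist_force: [0.5, 0.8, -0.0]
width: 0.996
grip_force: 0.0
```

Request:
drive_tool(claw=[85,85,85,85,85,85,85,85], slide=[[0.2,0.62,0],[0.2,0.62,0],[0.2,0.62,0],[0.2,0.62,0],[0.2,0.62,0],[0.2,0.62,0],[0.2,0.62,0],[0.2,0.62,0]], yaw=[0.27,0.27,0.27,0.27,0.27,0.27,0.27,0.27])

```text
time: 1.48
tool_pos: [0.4671, 0.0028, 0.4047]
tcp_rot: [1.552, 2.732, 0.001]
wrist_force: [1.4, -0.4, -0.4]
width: 0.996
grip_force: 0.0
```

```bash
python3 - <<'E'
from h import *
z=np.load("top0.npz");p=z["p"]
print("mat")
P=[]
for u,v in((238,22),(38,150),(180,375),(380,240)):
    U,V=u/2.5+210,v/2.5+230;U*=.7;V*=.7
    c=np.array([423.868,423.868]);
    r=np.array([(U-281.22)/423.868,-(V-208.53)/423.868,-1]);R=cv2.Rodrigues(np.array([0.13230652,-0.11510162,-1.56554491]))[0];e=np.array([.36332829,.02498016,1.32484859]);r=R@r
    P.append(e+r*(.004-e[2])/r[2]);print(P[-1])
print(np.mean(P,0),cv2.minAreaRect(np.float32(P)[:,:2].copy()))
s=bot.read_state();print(s["time"],s["tool_pos"],s["tcp_rot"])
E
```

```text
mat
[0.70750936 0.25709704 0.004     ]
[0.59062666 0.43183318 0.004     ]
[0.39284831 0.29877023 0.004     ]
[0.51068793 0.12680339 0.004     ]
[0.55041806 0.27862596 0.004     ] ((0.5500016212463379, 0.27819859981536865), (0.2383728176355362, 0.21022433042526245), 33.77894592285156)
1.4833 [0.46709481 0.00278179 0.4047125 ] [1.55153572e+00 2.73154601e+00 1.11537133e-03]
```

Request:
drive_tool(claw=[85,85,85,85,85,85,85,85], slide=[[0.19,0.562,0],[0.19,0.562,0],[0.19,0.562,0],[0.19,0.562,0],[0.19,0.562,0],[0.19,0.562,0],[0.19,0.562,0],[0.19,0.562,-0.05]], yaw=[-0.003,-0.003,-0.003,-0.003,-0.003,-0.003,-0.003,-0.003])

```text
time: 2.15
tool_pos: [0.5649, 0.2876, 0.3849]
tcp_rot: [1.564, 2.718, 0.019]
wrist_force: [1.9, 0.2, 1.4]
width: 0.996
grip_force: 0.0
```

Request:
drive_tool(claw=[85,85,85,85,85,85,85,85], slide=[[0,0,-0.05],[0,0,-0.1],[0,0,-0.15],[0,0,-0.2],[0,0,-0.25],[0,0,-0.25],[0,0,-0.25],[0,0,-0.25]], yaw=[0,0,0,0,0,0,0,0])

```text
time: 2.82
tool_pos: [0.5626, 0.2813, 0.2558]
tcp_rot: [1.571, 2.72, 0.002]
wrist_force: [0.7, 1.0, 0.5]
width: 0.995
grip_force: 0.0
```

```bash
python3 - <<'E'
from h import *
c,p=snap("scene","s1.png");cv2.imwrite("pics/s1c.png",cv2.resize(cv2.imread("pics/s1.png")[200:500,350:650],(600,600)))
s=bot.read_state();print(s["time"],s["tool_pos"],s["tcp_rot"],s["wrist_force"])
E
```

```text
2.8667 [0.56300798 0.28146223 0.25674115] [1.57068738 2.71862967 0.00395078] [0.09464427 0.77778084 0.48273804]
```

View pics/s1c.png

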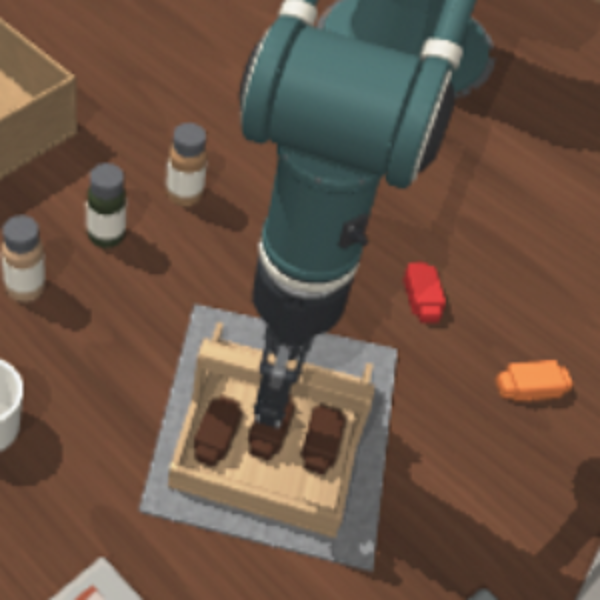

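Request:
drive_tool(claw=[0,0,0,0,0,0,0,0], slide=[[0,0,0],[0,0,0],[0,0,0],[0,0,0],[0,0,0],[0,0,0],[0,0,0],[0,0,0]], yaw=[0,0,0,0,0,0,0,0], newtons=60)

```text
time: 3.53
tool_pos: [0.5624, 0.2812, 0.2553]
tcp_rot: [1.571, 2.72, 0.001]
wrist_force: [0.6, -0.4, 2.9]
width: 0.2
grip_force: 59.6
```

Request:
drive_tool(claw=[0,0,0,0,0,0,0,0], slide=[[0,0,0.02],[0,0,0.05],[0,0,0.09],[0,0,0.13],[0,0,0.17],[0,0,0.21],[0,0,0.25],[0,0,0.28]], yaw=[0,0,0,0,0,0,0,0])

```text
time: 4.2
tool_pos: [0.5616, 0.2809, 0.3954]
tcp_rot: [-1.571, -2.72, 0.002]
wrist_force: [-0.1, -0.6, -4.5]
width: 0.2
grip_force: 59.0
```

Request:
drive_tool(claw=[0,0,0,0,0,0,0,0], slide=[[0,-0.01,0],[0,-0.03,0],[0,-0.06,0],[0,-0.1,0],[0,-0.15,0],[0,-0.2,0],[0,-0.25,0],[0,-0.3,0]], yaw=[0,0,0,0,0,0,0,0])

```text
time: 4.87
tool_pos: [0.5608, 0.1284, 0.3919]
tcp_rot: [-1.57, -2.717, 0.006]
wrist_force: [1.0, -0.1, -4.6]
width: 0.2
grip_force: 59.0
```

Request:
drive_tool(claw=[0,0,0,0,0,0,0,0], slide=[[0,-0.05,0],[0,-0.1,0],[0,-0.15,0],[0,-0.2,0],[0,-0.25,0],[0,-0.3,0],[0,-0.35,0],[0,-0.4,0]], yaw=[-0.01,-0.03,-0.055,-0.08,-0.105,-0.13,-0.155,-0.166])

```text
time: 5.53
tool_pos: [0.5602, -0.0713, 0.392]
tcp_rot: [-2.222, -2.216, 0.005]
wrist_force: [0.2, 0.0, -4.8]
width: 0.202
grip_force: 59.0
```

Request:
drive_tool(claw=[0,0,0,0,0,0,0,0], slide=[[0,-0.05,0],[0,-0.1,0],[0,-0.15,0],[0,-0.2,0],[0,-0.25,0],[0,-0.3,0],[0,-0.34,0],[0,-0.37,0]], yaw=[0,0,0,0,0,0,0,0])

```text
time: 6.2
tool_pos: [0.5601, -0.2565, 0.392]
tcp_rot: [-2.219, -2.218, 0.004]
wrist_force: [-0.6, 0.4, -5.0]
width: 0.198
grip_force: 59.0
```

Request:
drive_tool(claw=[0,0,0,0,0,0], slide=[[0.005,-0.02,0],[0.01,-0.03,0],[0.01,-0.03,0],[0.01,-0.03,0],[0.01,-0.03,0],[0.01,-0.03,0]], yaw=[0,0,0,0,0,0])

```text
time: 6.7
tool_pos: [0.5672, -0.2678, 0.3947]
tcp_rot: [-2.218, -2.224, -0.0]
wrist_force: [-1.0, -0.1, -5.6]
width: 0.201
grip_force: 59.0
```

```bash
python3 - <<'E'
from h import *
a,p=snap("scene","s2.png");b,q=snap("top","t2.png")
A=cv2.imread("pics/s2.png")[60:360,130:430];B=cv2.imread("pics/t2.png")[180:440,420:680]
cv2.imwrite("pics/m2.png",np.hstack([cv2.resize(A,(400,400)),cv2.resize(B,(400,400))]))
s=bot.read_state();print(s["time"],s["tool_pos"],s["tcp_rot"],s["wrist_force"])
E
```

```text
6.8 [ 0.56720195 -0.26800444  0.39483199] [-2.21840139e+00 -2.22447358e+00 -1.85211713e-04] [-0.55807263 -0.19818816 -5.51099268]
```

View pics/m2.png

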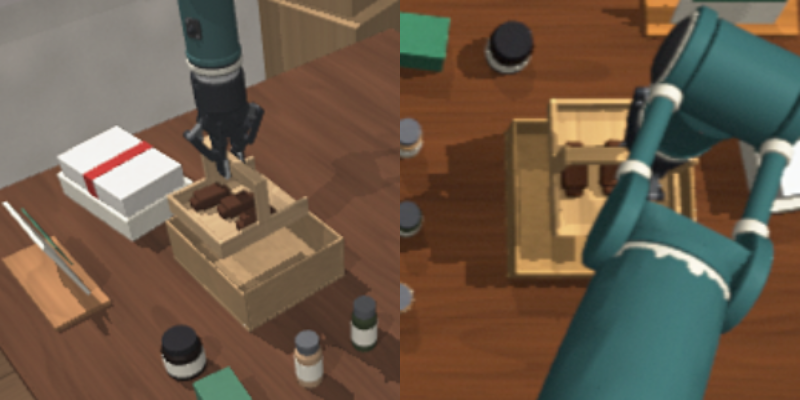

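Request:
drive_tool(claw=[0,0,0,0,0,0,0,0], slide=[[0,0,-0.02],[0,0,-0.05],[0,0,-0.08],[0,0,-0.1],[0,0,-0.11],[0,0,-0.12],[0,0,-0.13],[0,0,-0.13]], yaw=[0,0,0,0,0,0,0,0], newtons=20)

```text
time: 7.47
tool_pos: [0.5674, -0.2696, 0.3381]
tcp_rot: [2.215, 2.22, 0.001]
wrist_force: [-16.4, 5.6, 29.7]
width: 0.199
grip_force: 70.3
```

```bash
cat > tilt.py <<'E'
from h import *
import sys
c,p=snap("scene",sys.argv[1]);cv2.imwrite("pics/c_"+sys.argv[1],cv2.resize(cv2.imread("pics/"+sys.argv[1])[60:360,130:430],(600,600)))
# tray side rim / bar points: left side upright plane y~-0.19
s=bot.read_state();print(s["time"],s["tool_pos"],s["wrist_force"],s["torque"],s["width"],s["grip_force"])
E
python3 tilt.py s3.png
```

```text
7.5167 [ 0.56745708 -0.26959698  0.33823537] [-15.63127708   4.92715079  28.71996058] [0.80571445 1.54586652 0.16616995] 0.19734669970452817 69.56142335955519
```

View pics/c_s3.png

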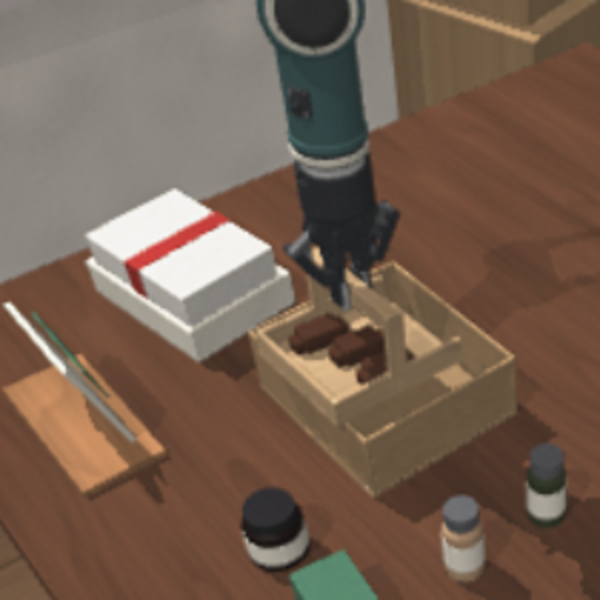

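Request:
drive_tool(claw=[19,19,21,21,22,22,24,24], slide=[[0,0,0],[0,0,0],[0,0,-0.004],[0,0,-0.004],[0,0,-0.01],[0,0,-0.01],[0,0,-0.02],[0,0,-0.02]], yaw=[0,0,0,0,0,0,0,0], newtons=20)

```text
time: 8.18
tool_pos: [0.5662, -0.269, 0.319]
tcp_rot: [-2.218, -2.222, 0.003]
wrist_force: [-5.2, -1.9, 2.3]
width: 0.281
grip_force: 3.0
```

```bash
python3 tilt.py s4.png
```

```text
8.2333 [ 0.56624744 -0.26903376  0.31907094] [-5.54708219 -0.27953683  3.13417804] [-0.08771234  0.85707399 -0.04080322] 0.2767733509554573 2.796207396313548
```

View pics/c_s4.png

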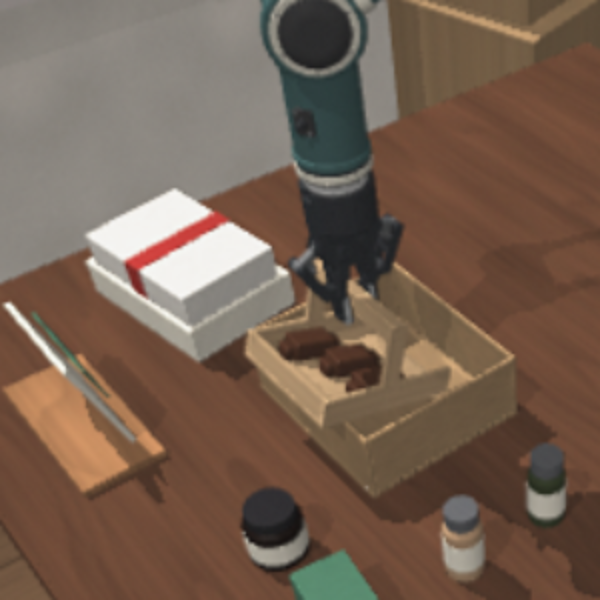

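Request:
drive_tool(claw=[25,25,26,26,27,27,28,28], slide=[[0,0,-0.006],[0,0,-0.01],[0,0,-0.014],[0,0,-0.018],[-0.004,0,-0.024],[-0.004,0,-0.03],[-0.008,0,-0.036],[-0.008,0,-0.04]], yaw=[0,0,0,0,0,0,0,0])

```text
time: 8.9
tool_pos: [0.5576, -0.2693, 0.2991]
tcp_rot: [-2.209, -2.215, 0.018]
wrist_force: [-30.3, -2.1, 18.4]
width: 0.329
grip_force: 15.6
```

```bash
cat >> tilt.py <<'E'
X,Y,Z=p[...,0],p[...,1],p[...,2]
# block (dark brown) points in tray/carton region
col=c["color"].astype(int);m=(X>.44)&(X<.75)&(Y>-.39)&(Y<-.15)&(Z>.0)&(Z<.2)
d=m&(col[...,0]<95)&(col[...,0]>col[...,2]+12)
n,l,st,ce=cv2.connectedComponentsWithStats(d.astype(np.uint8))
for i in range(1,n):
    if st[i,4]>25: print("dark",st[i,4],ce[i].round(),np.median(p[l==i],0).round(3),np.percentile(p[l==i],[5,95],axis=0).round(3).tolist())
# back wall top: highest points beyond carton wall
b=(X>.655)&(X<.75)&(Y>-.36)&(Y<-.18)&(Z>.08)&(Z<.25)
if b.sum()>20:
    q=p[b];t=q[q[:,2]>np.percentile(q[:,2],85)];print("backtop",t.mean(0).round(3),"low",q[q[:,2]<np.percentile(q[:,2],10)].mean(0).round(3))
E
python3 tilt.py s5.png
```

```text
8.95 [ 0.557234   -0.26930684  0.29842037] [-28.20518955  -3.50721304  14.57860684] [-0.36701223  4.20545817 -0.01268243] 0.33141222743483834 13.949989378452301
dark 317 [212. 167.] [ 0.584 -0.292  0.082] [[0.552, -0.319, 0.068], [0.614, -0.226, 0.097]]
backtop [ 0.659 -0.262  0.135] low [ 0.671 -0.242  0.106]
```

Request:
drive_tool(claw=[28,29,29,29.5,29.5,30,30,30], slide=[[-0.008,0,0],[-0.014,0,0],[-0.016,0,-0.004],[-0.018,0,-0.006],[-0.018,0,-0.008],[-0.018,0,-0.01],[-0.018,0,-0.01],[-0.018,0,-0.01]], yaw=[0,0,0,0,0,0,0,0])

```text
time: 9.62
tool_pos: [0.5527, -0.2691, 0.2941]
tcp_rot: [-2.217, -2.221, 0.005]
wrist_force: [-9.6, -1.6, 3.8]
width: 0.354
grip_force: 4.8
```

```bash
python3 tilt.py s6.png
```

```text
9.6667 [ 0.55274338 -0.26908547  0.29411425] [-9.24652486 -1.52545836  5.6250908 ] [-0.12452696  1.43568487  0.00705891] 0.34789909018598886 4.844668842852116
dark 271 [242. 170.] [ 0.48  -0.255  0.026] [[0.45, -0.3, 0.01], [0.512, -0.214, 0.03]]
backtop [ 0.658 -0.263  0.135] low [ 0.67  -0.232  0.107]
```

View pics/c_s6.png

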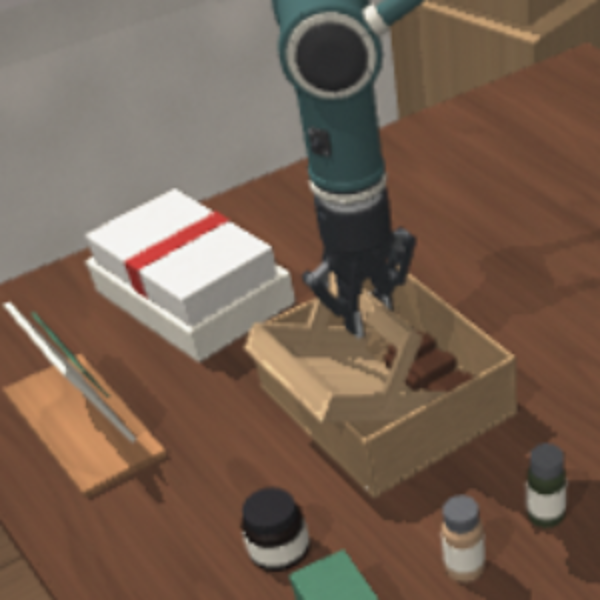

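Request:
drive_tool(claw=[0,0,0,0,0,0,0,0], slide=[[0,0,0],[0,0,0],[0,0,0],[0,0,0.01],[0,0,0.03],[0,0,0.06],[0,0,0.09],[0,0,0.12]], yaw=[0,0,0,0,0,0,0,0], newtons=40)

```text
time: 10.33
tool_pos: [0.5548, -0.2686, 0.3553]
tcp_rot: [2.219, 2.223, 0.002]
wrist_force: [-0.6, 0.3, -2.7]
width: 0.297
grip_force: 39.8
```

Request:
drive_tool(claw=[0,0,0,0,0,0], slide=[[0,0,0.03],[0,0,0.06],[0,0,0.1],[0,0,0.12],[0,0,0.12],[0,0,0.12]], yaw=[0,0,0,0,0,0])

```text
time: 10.83
tool_pos: [0.5546, -0.2688, 0.4153]
tcp_rot: [2.218, 2.222, 0.001]
wrist_force: [0.5, -0.9, -3.4]
width: 0.298
grip_force: 39.7
```

```bash
python3 tilt.py s7.png;python3 - <<'E'
from h import *
c=bot.read_camera("top");p=cloud(c);X,Y,Z=p[...,0],p[...,1],p[...,2]
col=c["color"].astype(int);m=(X>.44)&(X<.64)&(Y>-.39)&(Y<-.15)&(Z<.08)&(col[...,0]<95)&(col[...,0]>col[...,2]+12)
n,l,st,ce=cv2.connectedComponentsWithStats(m.astype(np.uint8))
for i in range(1,n):
    if st[i,4]>25: print(st[i,4],np.percentile(p[l==i],[5,50,95],axis=0).round(3).tolist())
E
```

```text
10.8833 [ 0.55415396 -0.26867595  0.41392429] [ 0.4299458  -0.70171956 -3.5235684 ] [ 0.00864545  0.09839299 -0.00368474] 0.2943437474266496 39.74344119429588
dark 390 [239. 170.] [ 0.489 -0.262  0.026] [[0.458, -0.312, 0.011], [0.514, -0.214, 0.031]]
backtop [ 0.665 -0.254  0.248] low [ 0.669 -0.221  0.225]
235 [[0.452, -0.152, 0.0], [0.537, -0.151, 0.035], [0.631, -0.15, 0.071]]
107 [[0.5, -0.388, 0.015], [0.524, -0.386, 0.061], [0.562, -0.385, 0.078]]
106 [[0.452, -0.229, 0.006], [0.49, -0.211, 0.027], [0.515, -0.205, 0.034]]
99 [[0.457, -0.272, 0.01], [0.486, -0.255, 0.028], [0.506, -0.25, 0.034]]
```

View pics/c_s7.png

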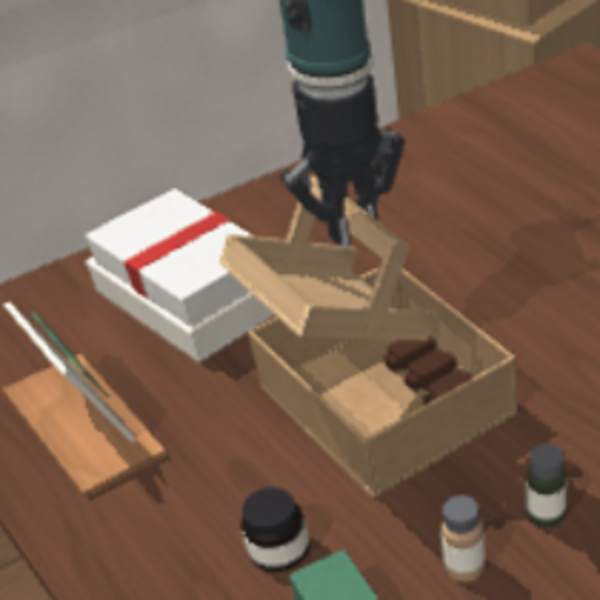

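Request:
drive_tool(claw=[0,0,0,0,0,0,0,0], slide=[[0,0.02,0],[0,0.06,0],[0,0.11,0],[0,0.17,0],[0,0.23,0],[0,0.29,0],[0,0.35,0],[0,0.41,0]], yaw=[0,0,0,0,0,0,0,0])

```text
time: 11.6
tool_pos: [0.5533, -0.0619, 0.4133]
tcp_rot: [-2.218, -2.221, 0.001]
wrist_force: [0.4, -0.0, -2.4]
width: 0.298
grip_force: 39.8
```

Request:
drive_tool(claw=[0,0,0,0,0,0,0,0], slide=[[0,0.06,0],[0,0.12,0],[0,0.18,0],[0,0.24,0],[0,0.3,0],[0,0.36,0],[0,0.42,0],[0,0.48,0]], yaw=[0.01,0.03,0.055,0.08,0.105,0.13,0.155,0.17])

```text
time: 12.27
tool_pos: [0.553, 0.178, 0.4133]
tcp_rot: [-1.548, -2.731, 0.002]
wrist_force: [0.6, 0.8, -2.4]
width: 0.294
grip_force: 39.8
```

Request:
drive_tool(claw=[0,0,0,0,0,0,0,0], slide=[[0,0.05,0],[0,0.1,0],[0,0.14,0],[0,0.17,0],[0,0.19,0],[0,0.2,0],[0,0.205,0],[0,0.205,0]], yaw=[0,0,0,0,0,0,0,0])

```text
time: 12.93
tool_pos: [0.5541, 0.2785, 0.4144]
tcp_rot: [-1.554, -2.73, 0.001]
wrist_force: [0.1, -0.2, -2.3]
width: 0.293
grip_force: 39.8
```

Request:
drive_tool(claw=[0,0,0,0,0,0,0,0], slide=[[0,0,-0.04],[0,0,-0.1],[0,0,-0.16],[0,0,-0.2],[0,0,-0.22],[0,0,-0.23],[0,0,-0.23],[0,0,-0.23]], yaw=[0,0,0,0,0,0,0,0], newtons=20)

```text
time: 13.6
tool_pos: [0.5548, 0.2785, 0.3011]
tcp_rot: [1.555, 2.729, 0.003]
wrist_force: [0.7, -0.2, -2.4]
width: 0.295
grip_force: 39.9
```

Request:
drive_tool(claw=[0,0,0,0,0,0,0,0], slide=[[0,0,-0.01],[0,0,-0.02],[0,0,-0.03],[0,0,-0.04],[0,0,-0.048],[0,0,-0.056],[0,0,-0.06],[0,0,-0.06]], yaw=[0,0,0,0,0,0,0,0])

```text
time: 14.27
tool_pos: [0.5575, 0.2805, 0.2745]
tcp_rot: [1.551, 2.724, 0.018]
wrist_force: [3.5, 2.3, 9.1]
width: 0.3
grip_force: 22.9
```

Request:
drive_tool(claw=[0,0,0,0,0,0,0,0], slide=[[0.004,0.002,-0.006],[0.008,0.004,-0.012],[0.01,0.006,-0.018],[0.01,0.006,-0.022],[0.01,0.006,-0.026],[0.01,0.006,-0.03],[0.01,0.006,-0.03],[0.01,0.006,-0.03]], yaw=[0,0,0,0,0,0,0,0])

```text
time: 14.93
tool_pos: [0.558, 0.2811, 0.2527]
tcp_rot: [-1.553, -2.728, 0.005]
wrist_force: [-0.5, 0.7, -2.3]
width: 0.21
grip_force: 23.7
```

Request:
drive_tool(claw=[0,0,20,24,30,45,65,85], slide=[[0,0,-0.006],[0,0,-0.01],[0,0,-0.01],[0,0,-0.01],[0,0,-0.01],[0,0,-0.01],[0,0,-0.01],[0,0,-0.01]], yaw=[0,0,0,0,0,0,0,0])

```text
time: 15.6
tool_pos: [0.5592, 0.2817, 0.25]
tcp_rot: [1.554, 2.73, 0.001]
wrist_force: [-0.6, -0.3, 0.5]
width: 0.766
grip_force: 0.0
```

Request:
drive_tool(claw=[85,85,85,85,85,85,85,85], slide=[[0,0,0],[0,0,0],[0,0,0],[0,0,0.04],[0,0,0.1],[0,0,0.17],[0,0,0.24],[0,0,0.3]], yaw=[0,0,0,0,0,0,0,0])

```text
time: 16.27
tool_pos: [0.5591, 0.2816, 0.4021]
tcp_rot: [1.554, 2.729, 0.002]
wrist_force: [0.2, 0.1, 0.3]
width: 0.997
grip_force: 0.0
```

Request:
drive_tool(claw=[85,85,85,85,85,85,85,85], slide=[[0,-0.06,0],[-0.04,-0.12,0],[-0.08,-0.2,0],[-0.1,-0.28,0],[-0.1,-0.34,0],[-0.1,-0.4,0],[-0.1,-0.4,0],[-0.1,-0.4,0]], yaw=[0,0,0,0,0,0,0,0])

```text
time: 16.93
tool_pos: [0.5089, 0.0802, 0.3999]
tcp_rot: [1.559, 2.727, 0.001]
wrist_force: [0.7, 0.6, -0.3]
width: 0.995
grip_force: 0.0
```

```bash
python3 - <<'E'
from h import *
a,p=snap("scene","s9.png");b,q=snap("top","t9.png")
A=cv2.imread("pics/s9.png")[180:500,240:560];B=cv2.imread("pics/t9.png")[180:440,200:640]
cv2.imwrite("pics/m9.png",np.hstack([cv2.resize(A,(350,350)),cv2.resize(B,(450,350))]))
for P,n in((p,"scene"),(q,"top")):
    v=P.reshape(-1,3);v=v[(v[:,0]>.4)&(v[:,0]<.72)&(v[:,1]>.14)&(v[:,1]<.43)]
    for lo,hi in((.102,.122),(.033,.044)):
        w=v[(v[:,2]>lo)&(v[:,2]<hi)];r=cv2.minAreaRect(w[:,:2].astype(np.float32));f=np.linalg.lstsq(np.c_[w[:,:2]-w[:,:2].mean(0),np.ones(len(w))],w[:,2],rcond=None)[0];print(n,lo,r,f.round(3))
s=bot.read_state();print(s["time"],s["tool_pos"],s["wrist_force"])
E
```

```text
scene 0.102 ((0.5573816299438477, 0.2834487557411194), (0.02396000362932682, 0.1547030359506607), 30.571271896362305) [-0.161 -0.095  0.11 ]
scene 0.033 ((0.5586298704147339, 0.2845281660556793), (0.17086176574230194, 0.15477046370506287), 30.38848876953125) [-0.003 -0.003  0.036]
top 0.102 ((0.5543549656867981, 0.28600627183914185), (0.020592574030160904, 0.14321240782737732), 30.553936004638672) [0.111 0.061 0.112]
top 0.033 ((0.5579111576080322, 0.28264808654785156), (0.17100797593593597, 0.15519553422927856), 30.50408172607422) [0.001 0.003 0.038]
17.0333 [0.50914127 0.08188181 0.39979213] [-0.03512811 -0.63674301 -0.97795987]
```

View pics/m9.png

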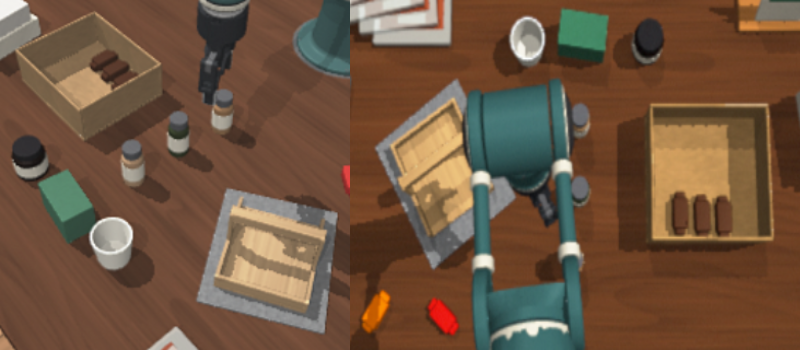

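Tray is level on the mat about 9 mm from its centre, three blocks lie in the carton (right picture, about (680–725, 215)), and the bystanders stand.

```bash
python3 -c "
from workcell import bot
print(bot.finish_job())"
```

```text
the job is handed in; nothing more can be done
None
```

I handed the job in at about 17 s; no verdict came back, but the last pictures show all three blocks in the carton, the released tray level on the mat about 9 mm from its centre, and the jars and other goods standing where they were.

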